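# Close the bar clamp and rock the pendulum gauge to its set mark

## Task

Swing the hinged upper shell of the bar clamp fully shut so that its edges seat on the lower half, then take the pendulum angle gauge by its top grip and stand it upright, middle of the foot, on the domed stud on top of the clamp. Once it stands there, rock it on the stud until the swinging pointer settles between the two prongs of the set mark, and keep holding it there: finish still gripping the gauge, with its foot resting on the stud. Leave the bush, the wrench and the cardboard tray where they are.

Things in the scene. Friction and masses are not known exactly. Their poses are not given: they have to be found in the camera images.
- clamp: split bar clamp, bolted to the bench. Origin at the bench, under the middle of the bar; x points away from the robot at yaw 0, y along the bar, z up. Base plate 150 x 90 x 10 mm, grey lower block 112 x 60 mm to z = 50, steel bar 48 mm in diameter and 130 mm long along y at z = 50. The split plane is z = 50 and the hinge lies there at x = +56, along y.
- cap (a joint): upper half-shell of the clamp (56 mm wide along y), angle in rad: 0 = shut, edges seated on the lower half; grows as it swings up and away towards the clamp's +x. Starts 0.9 to 1.4 rad open. The hinge has friction (about 0.3 N m), so it stays where it is left and takes about 2 to 5 N at the tab to push shut.
- cap_hinge (a point): on the hinge axis of the upper shell, middle of its width; axes turn with the shell and equal the clamp's when shut. Turning about +y opens it.
- cap_tab (a point): on the outer (top when shut) face of the steel closing tab, 130 mm from the hinge and 10 mm above the split plane (in the cap_hinge frame x = -130, z = +10). The tab is 34 mm wide along y, 8 mm thick and ends at x = -142. Pushing here, on the outer face, shuts the shell.
- stud_top (a point): highest point of the domed steel stud on the crown of the upper shell, in the cap_hinge frame x = -56, z = +60, so 110 mm above the bench when shut. The dome is a ball face of 14 mm radius (centre 14 mm below this point), 28 mm across, standing 22 mm above the shell. z of the point points along the stud.
- gauge: loose pendulum angle gauge, 163 mm tall, about 0.5 kg, standing on its foot on the bench. Origin at the middle of the flat underside of the foot; z up its height, x out of the dial face (towards +x at yaw 0), y sideways. Foot 40 (x) x 70 (y) x 12 mm; round dial 112 mm in diameter, 24 mm thick, centre at z = 66; above it a black grip block 22 (x) x 36 (y) mm from z = 119 to 163. Pointer and mark sit inside the rim, behind a clear window, and cannot be touched.
- gauge_grip (a point): middle of the black grip block, gauge z = 146 mm; axes as the gauge. It can be gripped across x (22 mm) or across y (36 mm).
- pointer (a joint): swinging pointer, a 72 mm pendulum hung in the dial at gauge z = 104 mm, angle in rad about the gauge's x: 0 = along the gauge's -z (gauge upright); positive = tip towards the gauge's +y. It hangs plumb by gravity: when the gauge is rolled by an angle about its own +x, the pointer reads minus that angle, so leaning the gauge's top towards its +y makes the reading positive. It swings for about 1 s before it settles.
- set_mark (a joint): set mark, a dark U-shaped fork whose prongs are 14 mm apart, on the dial at 72 mm from the pointer's pivot; same angle convention as the pointer. Set anywhere from 0.20 to 0.40 rad, and stays there. The pointer is on the mark when both joints read the same within 0.07 rad.
- pointer_tip (a point): tip of the pointer (4 mm wide)
- mark_gap (a point): middle of the gap between the prongs of the set mark, level with the pointer's tip
- bush: bystander: loose steel bush, 44 mm in diameter, 30 mm tall, standing; origin at the centre of its underside
- wrench: bystander: loose wrench lying flat; origin at its middle
- parts_bin: bystander: open cardboard tray 100 x 140 x 45 mm; origin at the centre of its underside

How it is judged:
On the way, in this order (a step that is already met when the one before it is completed fails the run):
1. the upper shell is shut, edges seated on the lower half (value of joint cap below 0.035 rad), for 0.2 s.
2. the gauge is held upright with the middle of its foot on the stud (value of joint cap below 0.035 rad and contact force between the fingers and gauge above 2 N and distance between gauge and stud_top below 0.018 m and contact force between gauge and clamp above 0.3 N and angle between gauge's own z axis and vertical below 0.1 rad), for 0.2 s.
3. rocked on the stud, the pointer has settled between the prongs (value of joint cap below 0.035 rad and contact force between the fingers and gauge above 2 N and distance between gauge and stud_top below 0.018 m and contact force between gauge and clamp above 0.3 N and distance between pointer_tip and mark_gap below 0.005 m and velocity of joint pointer between -0.3 and 0.3 rad/s), for 0.5 s.
At the end, for the whole second after the job is handed in: Ends holding, for 1 s: fingers grip the gauge (over 2 N); foot rests on the stud (over 0.3 N), its middle within 18 mm of the stud top; pointer still (under 0.3 rad/s), tip within 5 mm of the middle of the mark gap; shell shut (under 0.035 rad) (all of step 3); the arm keeps its last pose, push and grip.
It fails at once if the bush is moved more than 30 mm (distance of bush from where it was at the start of the episode above 0.03 m).
It fails at once if the wrench is moved more than 30 mm (distance of wrench from where it was at the start of the episode above 0.03 m).
It fails at once if the cardboard tray is moved more than 30 mm (distance of parts_bin from where it was at the start of the episode above 0.03 m).
It also fails if it takes over 64 s, if anything falls off the work surface, if the arm or the gripper's body presses on something with over 40 N, if the wrist force passes 120 N, or if a joint passes its speed limit or range.

## Robot

A 6-joint arm with a two-finger parallel gripper is mounted at the origin on the work surface. World frame = base frame: x ahead of the robot, y to its left, z up, the work surface at z = 0. Lengths are in m, angles in rad, forces in N, time in s.
With the tool pointing down it reaches from about 0.375 to 0.975 m from the base axis. Payload 3.8 kg.
Tool frame: the origin (TCP) lies midway between the tips of the shut fingers; the grasp point (between the pads) lies bot.grasp_offset behind it (bot.grasp_offset is the distance from the TCP to the grasp point, in m); z points along the fingers, y is the direction in which the jaws open and shut (so a half turn about z gives the same grasp; the last joint's range is limited). The gripper opens to 85 mm and grips with 20 to 120 N. Pads are 22 mm wide; open, the fingers measure 114 mm over their backs; the gripper's body (76 mm by 85 mm) begins 54 mm behind the grasp point. The pads swing forward as they close: fully open they stand 13 mm farther back than shut.
Start: joints at [-1.145, 0.264, 1.604, -0, 1.274, -0.037], TCP at [0.301, -0.604, 0.231] pointing down, gripper open.
Joint ranges: [-2.63, 2.63], [-0.94, 2.18], [0.31, 2.57], [-1.31, 4.45], [0, 2.66], [-2.55, 2.55]. Speed limits (rad/s): [2.57, 2.57, 3.14, 3.14, 3.14, 3.14].

## Interface

Orientations are given as a rotation vector (axis times angle).
In Python, from workcell import read_state, viewer, job, bot gives the robot as it stands.
- The arm moves only by the shell command python3 -m crank 'ROWS' [FORCE]. ROWS is text: rows parted by semicolons, each of 7 numbers parted by spaces: the shift along the tool's x, y, z in mm, then the turn, a rotation vector about the tool's x, y, z in rad, then the closure in counts, from 0 (fully open) to 255 (shut). A call has 1 to 20 rows; each row is the pose to reach, as a shift and turn from the pose commanded when the call began, along the tool's axes at that moment; what a row does not reach only later rows make up. A row lasts 1/8 s, in which the tool goes at most 62.5 mm and 10.7 degrees, less where a joint would pass 70% of its speed; a pose out of reach is approached as far as the arm can. A call with a gripper value outside its range is refused whole. The fingers move at their own pace and stop on an object; FORCE is the grip in N (left out, the last holds). Time passes only in rows, so rows that repeat a pose let the fingers close. It gives the time, the measured TCP pose, the force and the opening at its end, in the units of the state.
- read_state(): the state, without advancing time (a new reading comes with each control period).
- viewer.read_camera(name): name is "scene" or "top"; returns a dict with "pixels" (480x640x3 uint8, red, green, blue), "vertical_fov" (degrees; the focal length in pixels is half the picture's height over the tangent of half this angle, whatever the lens; pixels are square), "cx", "cy" (the principal point, pixels), "view" (4x4, takes a point from world to camera coordinates). Camera axes: x right, y up, looking along -z (the intrinsics and any distortion apply to the point x, -y, -z); pixel columns grow to the right and rows downward; lengths in m; the calibration is good to about 2 mm. A picture is of the moment at which its call begins. There is no depth.
- job.finish_job(): hands the job in, once; it reports no verdict.
The state is a dict: "time": time; "q": joint angles; "joint_vel": joint speeds; "joint_torque": joint torques, N m; "tool_pos": TCP position; "tcp_rot": TCP orientation; "wrist_force": force on the tool from outside, world axes, zero at the start; "torque": the same for the moment, N m; "width": opening from 0.0 (shut) to 1.0 (fully open).
Only numpy, scipy, OpenCV 4.12 (cv2) and the standard library are available. Lean on these libraries where they do the work, as an engineer would, in place of code of your own. Each camera call takes 0.05 s, during which the arm holds its last target.

## Working session

There is one attempt and no reset: what is moved stays moved. The work goes in short steps, Python scripts to look and compute and a shell command to move; the robot and the scene stay as the last step left them, time stands still between calls to the robot, and variables do not carry over. Pictures are saved under pics/ and viewed, and the job is handed in when it is done.

```bash
ls; mkdir -p pics
cat > h.py <<'E'
import numpy as np, cv2
from workcell import read_state, viewer, job, bot
def snap(n,f):
    d=viewer.read_camera(n); cv2.imwrite('pics/'+f,d['pixels'][:,:,::-1]); np.savez('pics/'+f+'.npz',**{k:v for k,v in d.items()}); return d
def ray(d,u,v):
    f=240/np.tan(np.radians(d['vertical_fov'])/2); V=np.array(d['view']); R=V[:3,:3]; t=V[:3,3]
    k=np.array([(u-d['cx'])/f,-(v-d['cy'])/f,-1]); return -R.T@t, R.T@k
def onz(d,u,v,z):
    c,r=ray(d,u,v); return c+r*(z-c[2])/r[2]
def proj(d,p):
    f=240/np.tan(np.radians(d['vertical_fov'])/2); V=np.array(d['view']); c=V[:3,:3]@np.array(p)+V[:3,3]
    return np.array([d['cx']-f*c[0]/c[2], d['cy']+f*c[1]/c[2]])
def load(f): 
    z=np.load('pics/'+f+'.npz',allow_pickle=True); return {k:z[k] for k in z.files}
E
python3 - <<'E'
from h import *
for n in('scene','top'):
    d=snap(n,n+'0.png'); print(n,{k:v for k,v in d.items() if k!='pixels'})
print(read_state(), bot.grasp_offset, dir(bot))
E
```

```text
pics
scene {'vertical_fov': 45.75722398882287, 'cx': 323.62409903785175, 'cy': 248.70215968267678, 'view': array([[-0.71069626,  0.70335113, -0.01442264,  0.44798845],
       [-0.46090454, -0.45003352,  0.764877  ,  0.19329983],
       [ 0.53148644,  0.55024268,  0.64401487, -1.35187338],
       [ 0.        ,  0.        ,  0.        ,  1.        ]])}
top {'vertical_fov': 51.41804318937922, 'cx': 319.78117675630193, 'cy': 235.15574080500932, 'view': array([[ 0.02612992, -0.99955204, -0.01459237, -0.01019879],
       [ 0.99226606,  0.02416196,  0.12175498, -0.6166741 ],
       [-0.12134786, -0.01766096,  0.99245291, -0.75886637],
       [ 0.        ,  0.        ,  0.        ,  1.        ]])}
{'time': 0.1, 'q': array([-1.14494179e+00,  2.64704724e-01,  1.60527174e+00, -6.67939092e-06,
        1.27369482e+00, -3.68991181e-02]), 'joint_vel': array([ 0.00113897, -0.00193985, -0.00347823, -0.00048873, -0.0024813 ,
       -0.00047591]), 'joint_torque': array([ 4.37740964e-04, -5.16707289e+01, -3.68590593e+01, -1.11914308e-04,
        6.27077374e-03, -3.95815562e-06]), 'tool_pos': array([ 0.30104703, -0.60339401,  0.23004986]), 'tcp_rot': array([-3.05588952e+00, -7.19958940e-01,  6.40421290e-04]), 'wrist_force': array([-0.5592781, -0.860519 ,  0.4920143]), 'torque': array([-0.05013931, -0.00806242,  0.01422502]), 'width': 1.0011578358559075} 0.0187 ['MotionError', '__class__', '__delattr__', '__dict__', '__dir__', '__doc__', '__eq__', '__format__', '__ge__', '__getattribute__', '__getstate__', '__gt__', '__hash__', '__init__', '__init_subclass__', '__le__', '__lt__', '__module__', '__ne__', '__new__', '__reduce__', '__reduce_ex__', '__repr__', '__setattr__', '__sizeof__', '__str__', '__subclasshook__', '__weakref__', 'grasp_offset']
```

View pics/scene0.png

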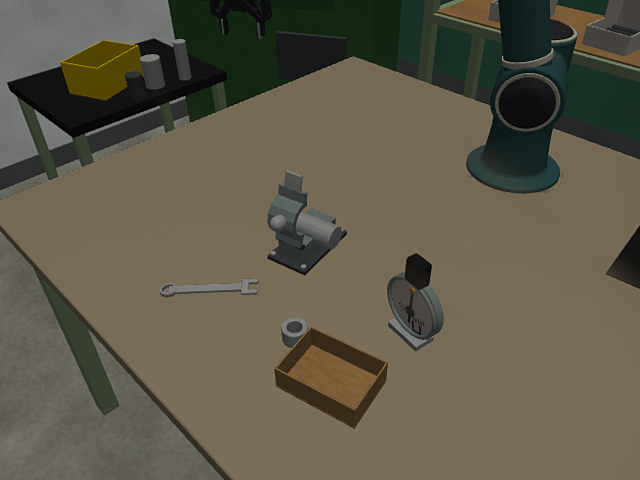

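View pics/top0.png

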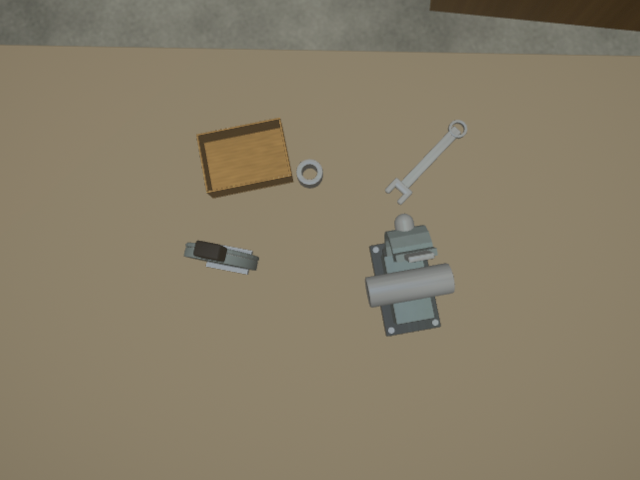

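Run:
```python
from h import *
s=load('scene0.png');t=load('top0.png')
a=cv2.resize(t['pixels'][200:350,170:270],None,fx=4,fy=4,interpolation=2)
b=cv2.resize(t['pixels'][200:350,360:460],None,fx=4,fy=4,interpolation=2)
cv2.imwrite('pics/topz.png',np.hstack([b,a])[:,:,::-1])
a=cv2.resize(s['pixels'][245:355,365:465],None,fx=4,fy=4,interpolation=2)
b=cv2.resize(s['pixels'][165:275,260:360],None,fx=4,fy=4,interpolation=2)
cv2.imwrite('pics/scz.png',np.hstack([b,a])[:,:,::-1])
```

```text
(no output)
```

View pics/topz.png

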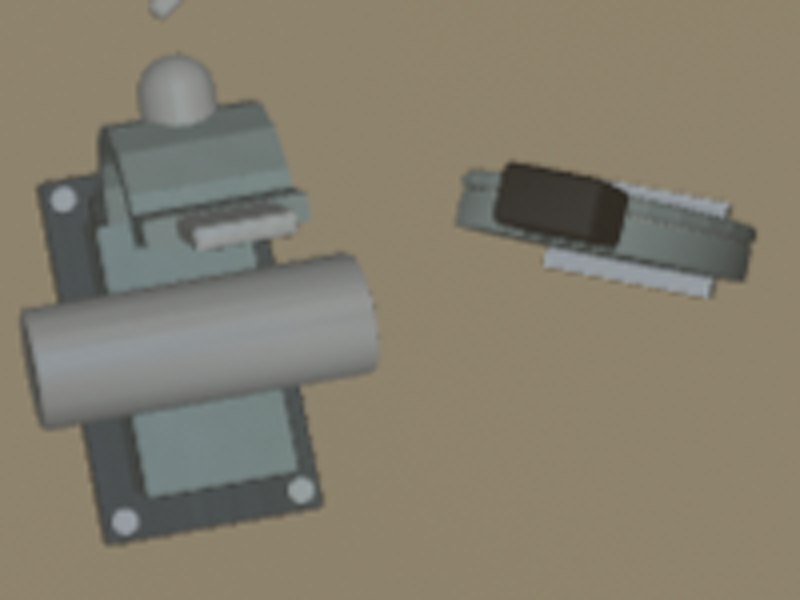

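View pics/scz.png

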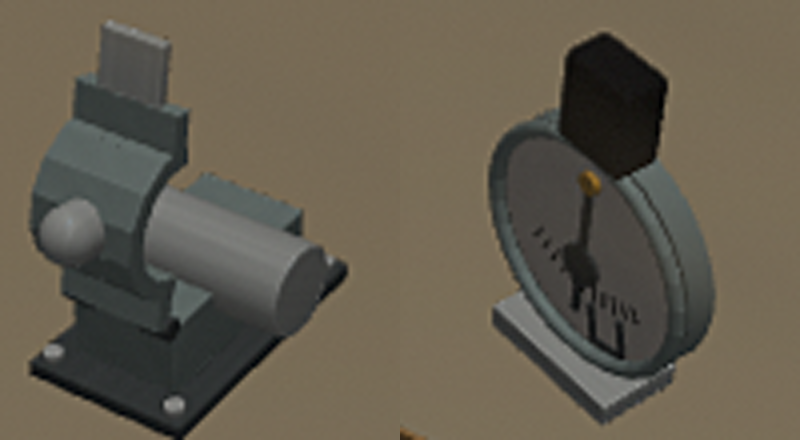

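Run:
```python
from h import *
s=load('scene0.png');t=load('top0.png')
L=lambda x,y:(360+x/4-.4,200+y/4-.4); Rr=lambda x,y:(170+(x-400)/4-.4,200+y/4-.4)
SL=lambda x,y:(260+x/4-.4,165+y/4-.4); SR=lambda x,y:(365+(x-400)/4-.4,245+y/4-.4)
print('clamp top screws/corners')
for p in [(64,199),(125,522),(301,490),(40,185),(108,543),(322,503)]: print(p,onz(t,*L(*p),.010)[:2].round(4))
print('scene')
for p in [(54,351),(174,405),(30,365),(180,430),(346,264)]: print(p,onz(s,*SL(*p),.010)[:2].round(4))
print('foot top'); 
for p in [(545,248),(712,284),(732,207)]: print(p,onz(t,*Rr(*p),.012)[:2].round(4))
print('foot scene')
for p in [(493,305),(606,410),(672,372)]: print(p,onz(s,*SR(*p),.012)[:2].round(4))
print('grip top z163')
for p in [(506,163),(610,183),(599,243),(497,222)]: print(p,onz(t,*Rr(*p),.163)[:2].round(4))
for p in [(604,33),(666,84),(565,60),(630,113)]: print(p,onz(s,*SR(*p),.163)[:2].round(4))
```

```text
clamp top screws/corners
(64, 199) [ 0.5988 -0.0866]
(125, 522) [ 0.4687 -0.1127]
(301, 490) [ 0.4833 -0.1835]
(40, 185) [ 0.6044 -0.0766]
(108, 543) [ 0.4602 -0.106 ]
(322, 503) [ 0.4784 -0.1919]
scene
(54, 351) [ 0.6091 -0.1615]
(174, 405) [ 0.5952 -0.0907]
(30, 365) [ 0.6241 -0.1619]
(180, 430) [ 0.6052 -0.0759]
(346, 264) [ 0.4601 -0.1067]
foot top
(545, 248) [0.5715 0.192 ]
(712, 284) [0.5585 0.1226]
(732, 207) [0.5903 0.1157]
foot scene
(493, 305) [0.5917 0.1162]
(606, 410) [0.6034 0.186 ]
(672, 372) [0.5685 0.1927]
grip top z163
(506, 163) [0.5903 0.1696]
(610, 183) [0.5844 0.1341]
(599, 243) [0.5641 0.1368]
(497, 222) [0.5703 0.1715]
(604, 33) [0.5674 0.1395]
(666, 84) [0.5744 0.1741]
(565, 60) [0.59   0.1388]
(630, 113) [0.5964 0.1744]
```

```bash
cat >> h.py <<'E'
from scipy.spatial.transform import Rotation as Ro
C=np.array([.5417,-.1341,0]); CY=.205
Rc=Ro.from_euler('z',CY).as_matrix()
def clampw(p): return C+Rc@np.array(p)
def capw(p,th): return clampw(np.array([.056,0,.05])+Ro.from_euler('y',th).as_matrix()@np.array(p))
def tool():
    s=read_state(); return np.array(s['tool_pos']),Ro.from_rotvec(s['tcp_rot'])
def rel(p,R,p0=None,R0=None):
    if p0 is None: p0,R0=tool()
    return (R0.inv().apply(np.array(p)-p0)*1000).round(1),(R0.inv()*R).as_rotvec().round(3)
E
python3 - <<'E'
from h import *
s=load('scene0.png');t=load('top0.png')
L=lambda x,y:(360+x/4-.4,200+y/4-.4);SL=lambda x,y:(260+x/4-.4,165+y/4-.4)
print('obs scene tab end',SL(105,22),SL(170,42),'top',L(185,218),L(298,208), L(195,248),L(298,233))
for th in (.9,1,1.1,1.2,1.3,1.4):
    print(th,[proj(s,capw(p,th)).round(1).tolist() for p in [(-.142,-.017,.01),(-.142,.017,.01),(-.056,0,.06)]],[proj(t,capw(p,th)).round(1).tolist() for p in [(-.142,.017,.01),(-.142,-.017,.01),(-.142,.017,.002),(-.142,-.017,.002)]])
p,R=tool();print(R.as_matrix().round(3)); print([ray(s,0,0)[0]])
E
```

```text
obs scene tab end (285.85, 170.1) (302.1, 175.1) top (405.85, 254.1) (434.1, 251.6) (408.35, 261.6) (434.1, 257.85)
0.9 [[305.0, 167.0], [320.3, 172.3], [283.7, 210.8]] [[413.8, 303.0], [439.3, 298.4], [414.1, 307.7], [439.5, 303.1]]
1 [[301.1, 166.5], [316.5, 171.9], [281.1, 213.8]] [[412.9, 293.8], [438.7, 289.1], [413.4, 299.0], [439.0, 294.3]]
1.1 [[296.9, 166.8], [312.4, 172.2], [278.5, 217.2]] [[411.8, 284.0], [437.7, 279.2], [412.4, 289.5], [438.2, 284.8]]
1.2 [[292.4, 167.8], [308.0, 173.3], [276.0, 220.8]] [[410.3, 273.6], [436.4, 268.8], [411.1, 279.4], [437.1, 274.7]]
1.3 [[287.7, 169.6], [303.4, 175.2], [273.7, 224.7]] [[408.6, 262.8], [434.7, 258.1], [409.5, 268.8], [435.6, 264.1]]
1.4 [[282.9, 172.2], [298.7, 177.9], [271.5, 228.8]] [[406.7, 251.9], [432.8, 247.1], [407.7, 258.0], [433.9, 253.3]]
[[ 0.895  0.446 -0.001]
 [ 0.446 -0.895  0.002]
 [ 0.    -0.002 -1.   ]]
[array([1.12597885, 0.51575666, 0.72923715])]
```

Run:
```python
from h import *
Rt=Ro.from_matrix(np.column_stack([Rc[:,0],-Rc[:,1],[0,0,-1]]))
for p in [(.085,0,.25),(.085,0,.172)]: print(rel(clampw(p),Rt))
p0=clampw((.085,0,.172))
for th in np.arange(1.35,-.06,-.1):
    s,c=np.sin(th),np.cos(th)
    print(round(th,2),rel(clampw((.056-.128*c+.01*s+.011*s,0,.05+.128*s+.01*c)),Rt,p0,Rt)[0])
```

```text
(array([ 507. , -290.9,  -19.3]), array([-0.002,  0.   ,  0.258]))
(array([ 507. , -290.7,   58.7]), array([-0.002,  0.   ,  0.258]))
1.35 [-36.5  -0.   -5.1]
1.25 [-49.4   0.   -2.6]
1.15 [-62.1  -0.    1.1]
1.05 [-74.5  -0.    6. ]
0.95 [-86.4  -0.   12.1]
0.85 [-97.7  -0.   19.2]
0.75 [-108.3   -0.    27.4]
0.65 [-118.2    0.    36.6]
0.55 [-127.1    0.    46.6]
0.45 [-135.1   -0.    57.3]
0.35 [-142.    -0.    68.7]
0.25 [-147.8    0.    80.6]
0.15 [-152.4    0.    93. ]
0.05 [-155.8   -0.   105.6]
-0.05 [-157.9   -0.   118.4]
```

```bash
python3 -m crank '50 -29 -22 0 0 0.03 255;101 -58 -22 0 0 0.06 255;152 -87 -22 0 0 0.09 255;203 -116 -22 0 0 0.12 255;254 -145 -22 0 0 0.15 255;304 -175 -22 0 0 0.18 255;355 -204 -22 0 0 0.21 255;406 -233 -22 0 0 0.24 255;457 -262 -22 0 0 0.258 255;507 -291 -22 0 0 0.258 255;507 -291 -22 0 0 0.258 255;507 -291 -22 0 0 0.258 255;507 -291 -22 0 0 0.258 255;507 -291 -22 0 0 0.258 255' 60
python3 - <<'E'
from h import *
Rt=Ro.from_matrix(np.column_stack([Rc[:,0],-Rc[:,1],[0,0,-1]]))
snap('scene','s1.png');snap('top','t1.png')
print(rel(clampw((.085,0,.172)),Rt),read_state()['wrist_force'])
E
```

```text
time: 1.85
tool_pos: [0.6245, -0.1186, 0.2534]
tcp_rot: [3.125, 0.318, -0.0]
wrist_force: [-0.3, -0.2, 0.6]
width: 0.0
(array([ 0.5, -1.4, 81.4]), array([ 0.   , -0.   , -0.002])) [ 0.34213936 -0.21410512  0.55059548]
```

View pics/s1.png

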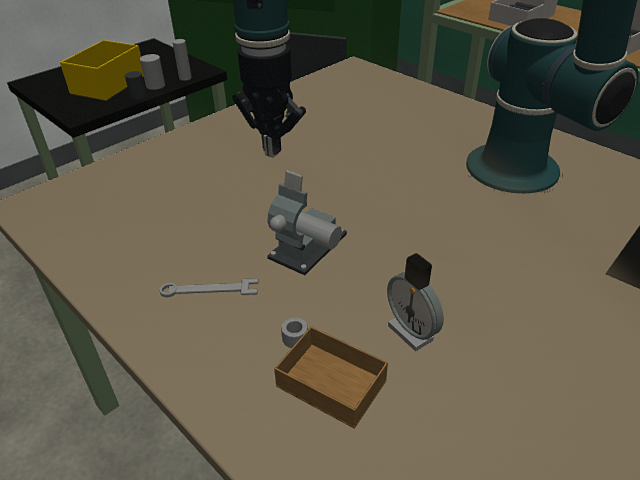

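The closed fingers hang at about (271,150), above and beyond the raised tab at (293,180). I'll descend and start the push.

```bash
python3 -m crank '0 0 40 0 0 0 255;0 0 81 0 0 0 255;-18 0 80 0 0 0 255;-36 0 76 0 0 0 255;-49 0 79 0 0 0 255;-62 0 82 0 0 0 255;-74 0 87 0 0 0 255;-86 0 93 0 0 0 255'
python3 - <<'E'
from h import *
d=snap('scene','s2.png');cv2.imwrite('pics/s2z.png',cv2.resize(d['pixels'][80:280,200:400],None,fx=3,fy=3)[:,:,::-1])
E
```

```text
time: 2.95
tool_pos: [0.5404, -0.1353, 0.1606]
tcp_rot: [3.124, 0.321, 0.001]
wrist_force: [1.0, -0.3, 2.1]
width: 0.001
```

View pics/s2z.png

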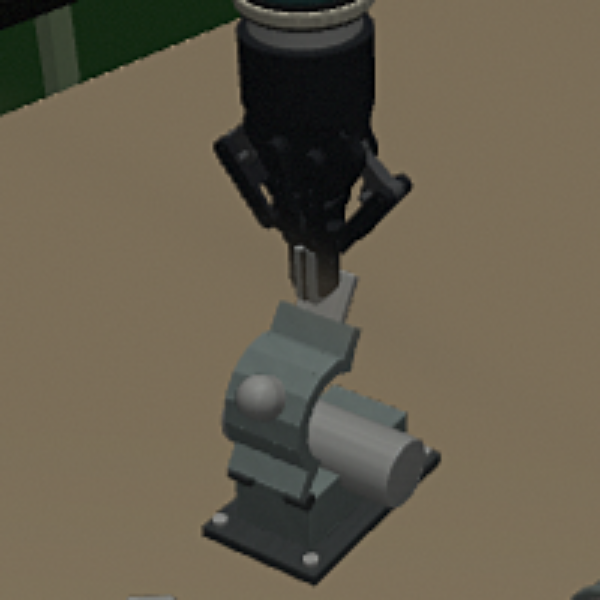

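The fingertips sit on the tab's outer face and the shell has swung part way. I'll keep following the arc.

```bash
python3 -m crank '-11 0 7 0 0 0 255;-22 0 15 0 0 0 255;-32 0 24 0 0 0 255;-41 0 34 0 0 0 255;-49 0 45 0 0 0 255;-56 0 57 0 0 0 255;-61 0 69 0 0 0 255;-66 0 81 0 0 0 255;-68 0 88 0 0 0 255;-69 0 94 0 0 0 255;-69 0 97 0 0 0 255;-69 0 97 0 0 0 255;-69 0 97 0 0 0 255'
python3 - <<'E'
from h import *
d=snap('scene','s3.png');cv2.imwrite('pics/s3z.png',cv2.resize(d['pixels'][80:280,200:400],None,fx=3,fy=3)[:,:,::-1])
E
```

```text
time: 4.62
tool_pos: [0.4737, -0.1489, 0.0635]
tcp_rot: [3.125, 0.321, 0.001]
wrist_force: [-0.8, -0.2, 0.0]
width: 0.001
```

View pics/s3z.png

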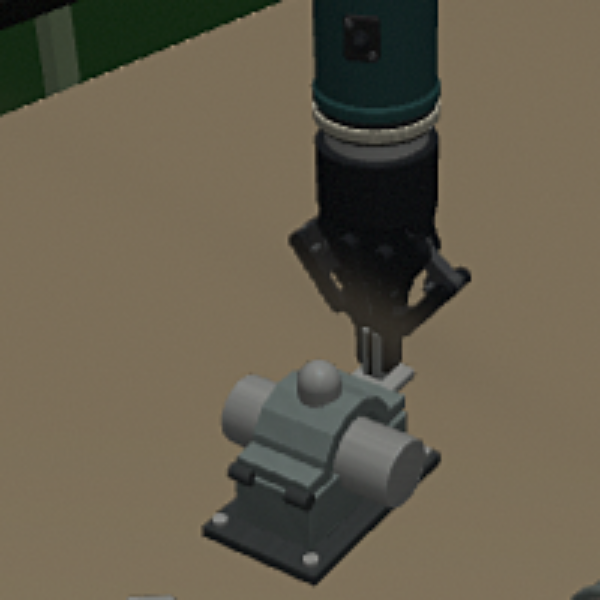

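The shell looks nearly shut, but there is no force yet, so I'll press down a little further.

```bash
python3 -m crank '0 0 2 0 0 0 255;0 0 4 0 0 0 255;0 0 4 0 0 0 255';python3 -m crank '0 0 1.5 0 0 0 255;0 0 1.5 0 0 0 255'
```

```text
time: 5.05
tool_pos: [0.4737, -0.149, 0.06]
tcp_rot: [3.125, 0.321, 0.001]
wrist_force: [-1.6, 0.1, 5.1]
width: -0.004
time: 5.3
tool_pos: [0.4738, -0.149, 0.0599]
tcp_rot: [3.125, 0.321, 0.0]
wrist_force: [-6.4, 1.6, 14.7]
width: -0.0
```

The tip stops at z = 0.060 while the force rises to about 15 N, so the shell is seated. I'll hold briefly, then lift clear.

```bash
python3 -m crank '0 0 1 0 0 0 255;0 0 1 0 0 0 255;0 0 1 0 0 0 255;0 0 -20 0 0 0 255;0 0 -80 0 0 0 100;0 0 -140 0 0 0 0;0 0 -180 0 0 0 0;-60 0 -180 0 0 0 0;-60 0 -180 0 0 0 0'
python3 - <<'E'
from h import *
d=snap('scene','s4.png');t=snap('top','t4.png')
a=cv2.resize(d['pixels'][170:290,250:370],None,fx=5,fy=5,interpolation=2)
cv2.imwrite('pics/z4.png',a[:,:,::-1])
a=cv2.resize(t['pixels'][200:350,340:490],None,fx=4,fy=4,interpolation=2)
cv2.imwrite('pics/z4t.png',a[:,:,::-1])
q=capw((-.056,0,.06),0);print(q,proj(d,q),proj(t,q))
for p in [(-.142,-.017,.01),(-.142,.017,.01)]:print(proj(d,capw(p,0)),proj(t,capw(p,0)))
E
```

```text
time: 6.42
tool_pos: [0.4116, -0.1609, 0.2374]
tcp_rot: [-3.125, -0.318, 0.002]
wrist_force: [0.8, -0.9, -1.3]
width: 0.997
[ 0.5417 -0.1341  0.11  ] [306.08486538 201.73031027] [415.12806443 283.3991882 ]
[324.20232411 198.5050675 ] [431.86150463 338.55020329]
[338.26855761 203.71472498] [409.72417258 342.60398586]
```

View pics/z4.png

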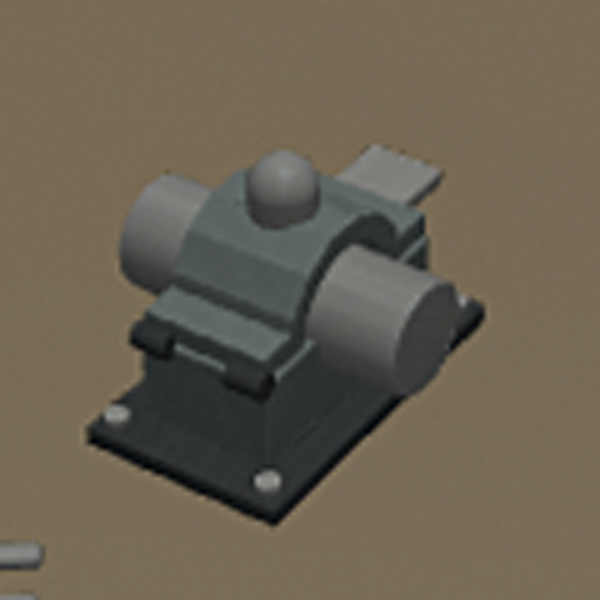

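View pics/z4t.png

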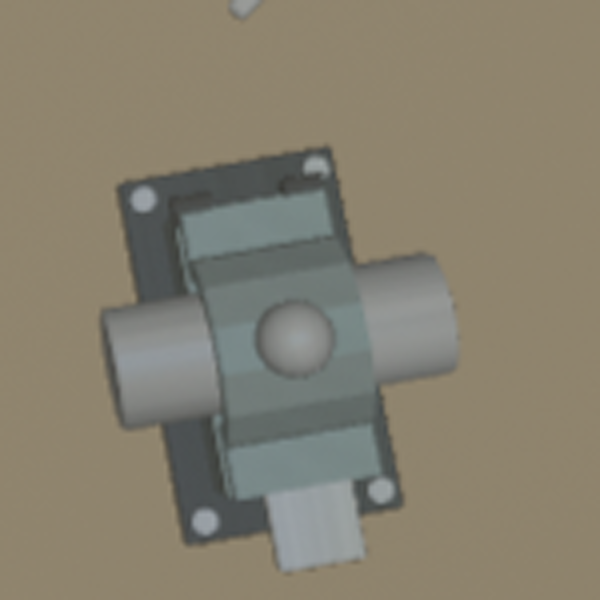

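Run:
```python
from h import *
d=load('s4.png');t=load('t4.png')
print(onz(t,340+295/4-.4,200+339/4-.4,.097),onz(d,250+283/5-.4,170+189/5-.4,.097))
g=-.175; Rg=Ro.from_euler('z',g)*Ro.from_euler('x',np.pi)
print(rel((.580,.1545,.24),Rg)); print(read_state()['q'])
# mark angle
c,s=np.cos(g),np.sin(g); G=np.array([.580,.1545,0]); RG=Ro.from_euler('z',g).as_matrix()
d=load('s1.png'); 
a=cv2.resize(d['pixels'][265:350,375:455],None,fx=7,fy=7,interpolation=2); cv2.imwrite('pics/dial.png',a[:,:,::-1])
for x in(0,.008,.012): print(x,proj(d,G+RG@[x,0,.104]),proj(d,G+RG@[x,0,.032]))
```

```text
[ 0.54064597 -0.13379303  0.097     ] [ 0.54195743 -0.13415952  0.097     ]
(array([ 226.2, -275.4,   -2.2]), array([ 0.   , -0.001,  0.379]))
[-4.26881183e-01 -1.90228514e-01  2.06203925e+00  3.00761938e-04
  1.26913298e+00  9.39948908e-01]
0 [414.81129674 289.5317602 ] [410.93315756 320.90583819]
0.008 [410.95004056 291.61263786] [407.24928519 322.99830173]
0.012 [409.00823843 292.65909851] [405.39721821 324.05028786]
```

View pics/dial.png

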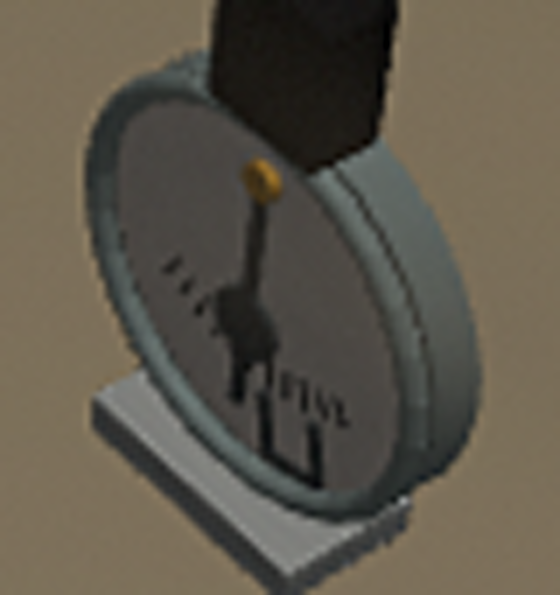

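```bash
cat >> h.py <<'E'
def gaugept(d,u,v,G,RG,x):
    c,r=ray(d,u,v); c=RG.T@(c-G); r=RG.T@r; return c+r*(x-c[0])/r[0]
E
python3 - <<'E'
from h import *
d=load('s1.png');G=np.array([.580,.1545,0]); RG=Ro.from_euler('z',-.175).as_matrix()
for n,u,v in [('pivot',262,180),('tip',236,402),('p1top',265,392),('p1bot',268,458),('p2top',314,425),('p2bot',318,487)]:
    p=gaugept(d,375+u/7-.4,265+v/7-.4,G,RG,.0055); w=p-[0,0,.104]
    print(n,p.round(4),'r',np.hypot(w[1],w[2]).round(4),'ang',np.arctan2(w[1],-w[2]).round(3))
E
python3 -m crank '0 -40 -10 0 0 0.05 0;28 -80 -10 0 0 0.10 0;56 -120 -10 0 0 0.15 0;84 -160 -10 0 0 0.20 0;112 -200 -8 0 0 0.25 0;150 -240 -4 0 0 0.3 0;190 -275 -2 0 0 0.379 0;226 -275 -2 0 0 0.379 0;226 -275 -2 0 0 0.379 0;226 -275 -2 0 0 0.379 0;226 -275 -2 0 0 0.379 0'
python3 - <<'E'
from h import *
d=snap('scene','s5.png');t=snap('top','t5.png')
cv2.imwrite('pics/z5.png',np.hstack([cv2.resize(d['pixels'][130:360,340:500],None,fx=2.5,fy=2.5),cv2.resize(t['pixels'][130:360,140:300],None,fx=2.5,fy=2.5)])[:,:,::-1])
print(rel((.580,.1545,.128),Ro.from_euler('z',-.175)*Ro.from_euler('x',np.pi)))
E
```

```text
pivot [ 0.0055 -0.0004  0.1051] r 0.0011 ang -2.744
tip [ 0.0055 -0.0003  0.0325] r 0.0715 ang -0.004
p1top [0.0055 0.0085 0.0437] r 0.0609 ang 0.14
p1bot [0.0055 0.012  0.0242] r 0.0807 ang 0.15
p2top [0.0055 0.0248 0.0471] r 0.0621 ang 0.411
p2bot [0.0055 0.0286 0.0294] r 0.0799 ang 0.367
time: 7.9
tool_pos: [0.5793, 0.154, 0.2396]
tcp_rot: [3.13, -0.274, -0.001]
wrist_force: [-0.5, -0.5, 1.0]
width: 1.0
(array([  0.4,  -0.7, 112. ]), array([-0., -0.,  0.]))
```

View pics/z5.png

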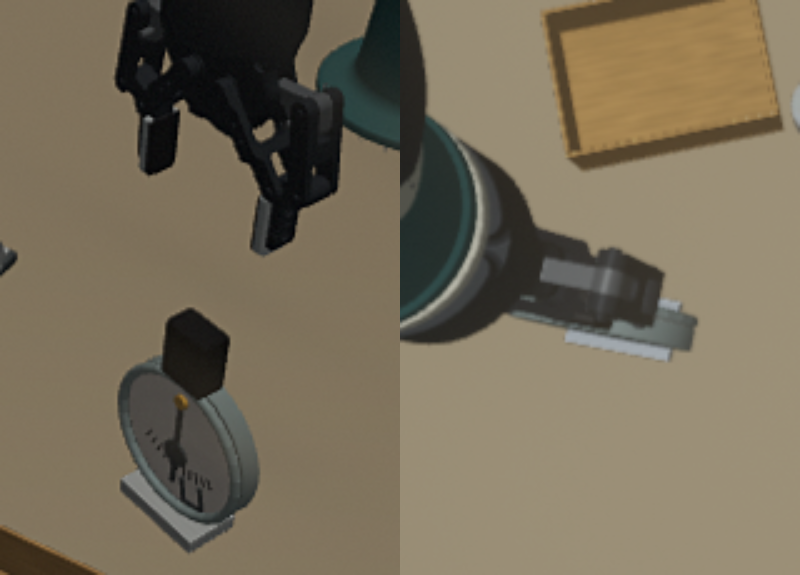

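The set mark reads about 0.27 rad, and the open jaws straddle the grip block along gauge y. I'll descend and grip.

```bash
python3 -m crank '0 -1 50 0 0 0 0;0 -1 90 0 0 0 0;0 -1 112 0 0 0 0;0 -1 112 0 0 0 0;0 -1 112 0 0 0 130;0 -1 112 0 0 0 150;0 -1 112 0 0 0 200;0 -1 112 0 0 0 255;0 -1 112 0 0 0 255;0 -1 112 0 0 0 255;0 -1 112 0 0 0 255' 70
python3 - <<'E'
from h import *
d=snap('scene','s6.png')
cv2.imwrite('pics/z6.png',cv2.resize(d['pixels'][200:360,340:500],None,fx=4,fy=4)[:,:,::-1])
E
```

```text
time: 9.38
tool_pos: [0.5813, 0.155, 0.1296]
tcp_rot: [-3.13, 0.273, -0.004]
wrist_force: [-0.3, -1.9, 6.4]
width: 0.406
```

View pics/z6.png

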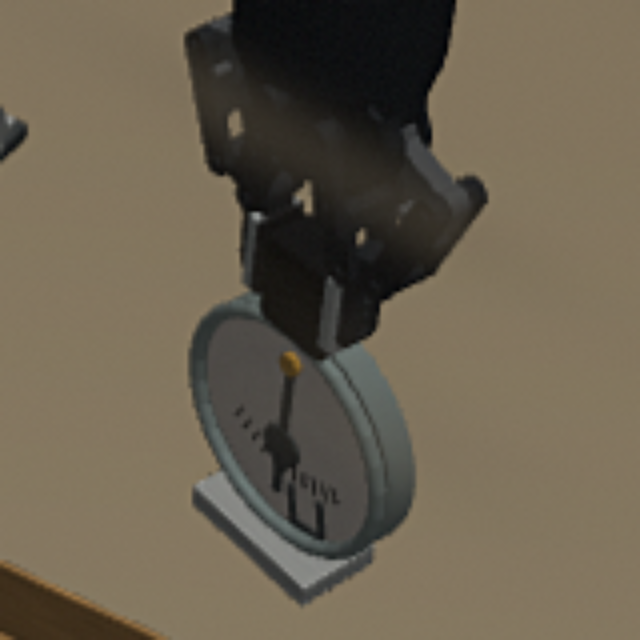

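```bash
python3 -m crank '0 0 -20 0 0 0 255;0 0 -70 0 0 0 255;0 0 -120 0 0 0 255;0 0 -160 0 0 0 255;0 0 -160 0 0 0 255;0 0 -160 0 0 0 255'
python3 - <<'E'
from h import *
Rg=Ro.from_euler('z',.4)*Ro.from_euler('x',np.pi)
print(rel((.5413,-.134,.275),Rg),read_state()['q'])
E
```

```text
time: 10.18
tool_pos: [0.5789, 0.1551, 0.2857]
tcp_rot: [3.129, -0.273, -0.005]
wrist_force: [0.4, 0.0, -4.5]
width: 0.413
(array([ 13.1, 291.2,  10.9]), array([ 0.   ,  0.003, -0.574])) [2.20070972e-01 9.46226686e-02 1.70199864e+00 1.73950054e-04
 1.34819719e+00 1.96499774e+00]
```

```bash
python3 -m crank '0 15 0 0 0 -0.04 255;2 45 0 0 0 -0.09 255;4 80 0 0 0 -0.16 255;6 115 0 0 0 -0.23 255;8 150 0 0 0 -0.3 255;10 185 0 0 0 -0.37 255;11 220 0 0 0 -0.44 255;12 250 0 0 0 -0.5 255;13 275 0 0 0 -0.55 255;13 287 4 0 0 -0.574 255;13 291 8 0 0 -0.574 255;13 291 11 0 0 -0.574 255;13 291 11 0 0 -0.574 255;13 291 11 0 0 -0.574 255;13 291 11 0 0 -0.574 255'
python3 - <<'E'
from h import *
d=snap('scene','s7.png');t=snap('top','t7.png')
cv2.imwrite('pics/z7.png',cv2.resize(d['pixels'][110:270,220:380],None,fx=5,fy=5)[:600,:,::-1])
p,R=tool();print(p)
G=p+R.apply([0,0,.1296]);print('foot',G,proj(d,G),(R*Ro.from_euler('x',np.pi)).as_rotvec())
RG=(R*Ro.from_euler('x',np.pi)).as_matrix()
for q in [(.02,-.035,0),(.02,.035,0),(-.02,.035,0)]: print(proj(d,G+RG@q))
E
```

```text
time: 12.05
tool_pos: [0.5427, -0.1333, 0.2772]
tcp_rot: [3.079, 0.625, 0.001]
wrist_force: [-0.4, 0.5, -4.8]
width: 0.412
[ 0.54267594 -0.13344839  0.2771399 ]
foot [ 0.54275281 -0.13347399  0.14753992] [305.19896812 185.34316988] [-3.13554907e-04 -5.45717323e-04  4.00161459e-01]
[283.23693872 187.18065932]
[318.5927279  195.11958181]
[327.0096532  183.51834291]
```

View pics/z7.png

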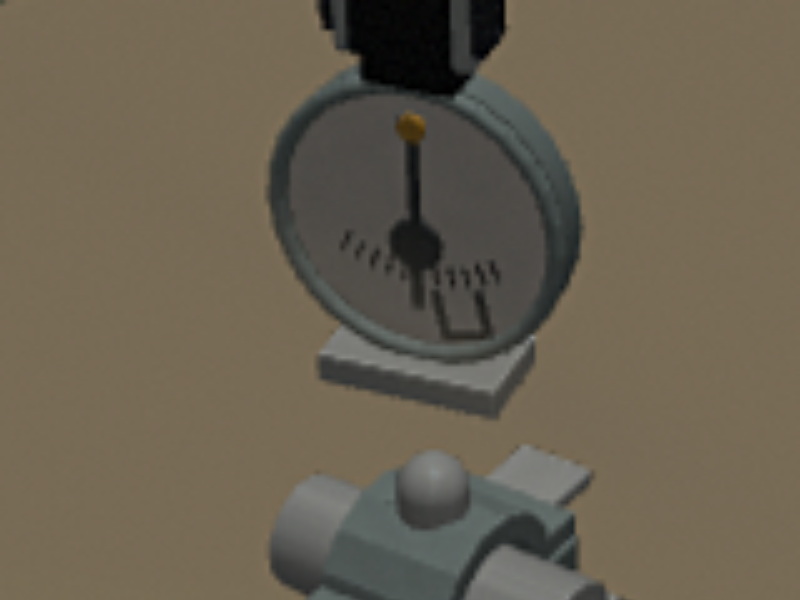

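The gauge hangs upright about 38 mm above the stud and is centred over it. I'll lower it gently.

```bash
python3 -m crank '-1 0 15 0 0 0 255;-1 0 28 0 0 0 255;-1 0 34 0 0 0 255;-1 0 34 0 0 0 255;-1 0 34 0 0 0 255'; python3 -m crank '0 0 2 0 0 0 255;0 0 4 0 0 0 255;0 0 4 0 0 0 255'
```

```text
time: 12.78
tool_pos: [0.5418, -0.1341, 0.2431]
tcp_rot: [3.079, 0.624, 0.001]
wrist_force: [0.0, 0.4, -4.0]
width: 0.412
time: 13.15
tool_pos: [0.5418, -0.1341, 0.2393]
tcp_rot: [3.079, 0.624, 0.001]
wrist_force: [-0.8, 0.4, -2.7]
width: 0.412
```

```bash
python3 -m crank '0 0 1 0 0 0 255;0 0 1 0 0 0 255';python3 -m crank '0 0 1 0 0 0 255;0 0 1 0 0 0 255'; python3 -m crank '0 0 1 0 0 0 255;0 0 1 0 0 0 255'
```

```text
time: 13.4
tool_pos: [0.5421, -0.1341, 0.239]
tcp_rot: [3.078, 0.624, 0.002]
wrist_force: [-1.6, 0.5, 4.0]
width: 0.409
time: 13.65
tool_pos: [0.5423, -0.1341, 0.2389]
tcp_rot: [3.078, 0.624, 0.003]
wrist_force: [-2.6, 0.1, 7.2]
width: 0.413
time: 13.9
tool_pos: [0.5424, -0.1341, 0.2388]
tcp_rot: [3.078, 0.624, 0.004]
wrist_force: [-2.9, 1.7, 11.6]
width: 0.409
```

The foot is resting on the stud with about 15 N. I'll hold briefly and check that it is upright.

```bash
python3 -m crank '0 0 0 0 0 0 255;0 0 0 0 0 0 255;0 0 0 0 0 0 255'
python3 - <<'E'
from h import *
d=snap('scene','s8.png');t=snap('top','t8.png')
cv2.imwrite('pics/z8.png',cv2.resize(d['pixels'][130:250,230:370],None,fx=5,fy=5,interpolation=2)[:600,:,::-1])
p,R=tool();print(p)
G=p+R.apply([0,0,.129]);RG=(R*Ro.from_euler('x',np.pi)).as_matrix()
for q in [(.02,-.035,0),(.02,.035,0),(-.02,.035,0),(.0055,0,.104),(.0055,0,.032)]: print((proj(d,G+RG@q)-[230,130])*5+2)
E
```

```text
time: 14.28
tool_pos: [0.5424, -0.134, 0.2389]
tcp_rot: [3.078, 0.624, 0.004]
wrist_force: [-2.9, 1.0, 11.3]
width: 0.412
[ 0.5424131  -0.13404729  0.23882353]
[273.04023512 371.29437413]
[445.72290442 411.94811848]
[486.85822855 353.24101532]
[364.38200554 127.54100746]
[371.43993685 298.84081509]
```

View pics/z8.png

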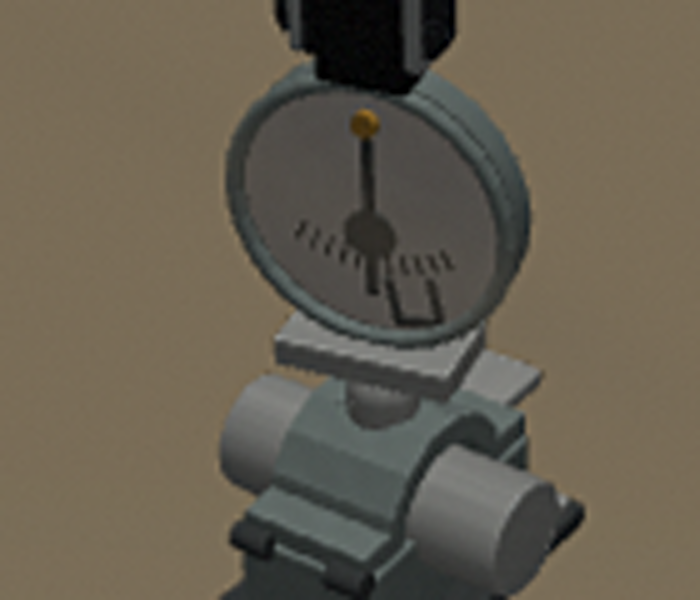

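The foot sits centred on the stud and upright, with the pointer tip at (372,293) and the prongs at about (392/436, 300). I'll rock it about the dome centre by 0.27 rad.

```bash
python3 -m crank '0 -3.5 0 -0.025 0 0 255;0 -7.1 0.2 -0.05 0 0 255;0 -10.7 0.4 -0.075 0 0 255;0 -14.3 0.7 -0.1 0 0 255;0 -17.8 1.1 -0.125 0 0 255;0 -21.4 1.6 -0.15 0 0 255;0 -24.9 2.2 -0.175 0 0 255;0 -28.4 2.9 -0.2 0 0 255'; python3 -m crank '0 0 0 0 0 0 255;0 0 0 0 0 0 255'
python3 - <<'E'
from h import *
d=snap('scene','s9.png')
cv2.imwrite('pics/z9.png',cv2.resize(d['pixels'][130:250,230:370],None,fx=5,fy=5,interpolation=2)[:600,:,::-1])
E
```

```text
time: 15.38
tool_pos: [0.5321, -0.1093, 0.2364]
tcp_rot: [2.881, 0.584, 0.065]
wrist_force: [-2.1, -1.2, 9.3]
width: 0.409
time: 15.62
tool_pos: [0.5321, -0.1093, 0.2364]
tcp_rot: [2.881, 0.585, 0.064]
wrist_force: [-1.3, -1.7, 10.9]
width: 0.408
```

View pics/z9.png

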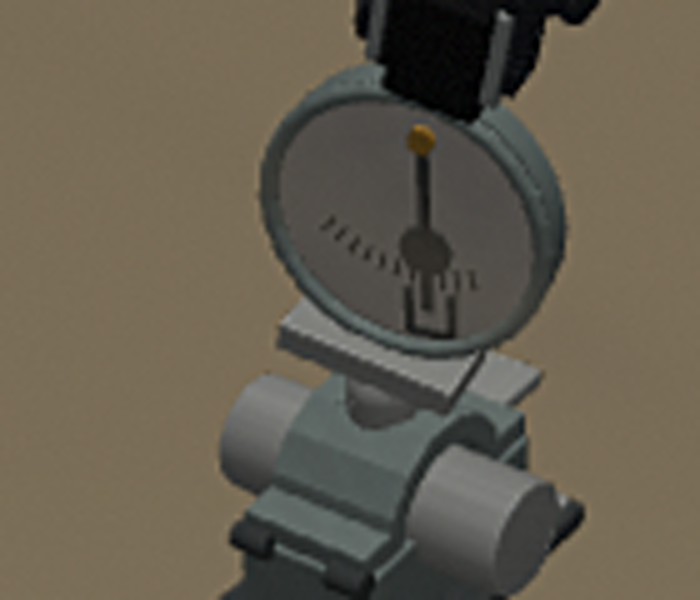

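The pointer tip is at about (428,308) between prongs at about (409,…) and (453,…), slightly left of the middle. I'll measure the remaining offset.

Run:
```python
from h import *
d=load('s9.png'); p,R=tool(); G=p+R.apply([0,0,.129]);RG=(R*Ro.from_euler('x',np.pi)).as_matrix()
f=lambda u,v:gaugept(d,230+u/5-.4,130+v/5-.4,G,RG,.0055)
pv=f(421,139)
for n,u,v in [('tip',428,308),('p1top',408,285),('p1bot',410,328),('p2top',451,294),('p2bot',454,334)]:
    w=f(u,v)-pv; print(n,np.hypot(w[1],w[2]).round(4),np.arctan2(w[1],-w[2]).round(3))
a=cv2.resize(d['pixels'][175:205,300:330],None,fx=20,fy=20,interpolation=2); a=cv2.convertScaleAbs(a,alpha=2);cv2.imwrite('pics/z9b.png',a[:,:,::-1])
```

```text
tip 0.0705 0.218
p1top 0.0627 0.097
p1bot 0.0814 0.125
p2top 0.0629 0.367
p2bot 0.0801 0.343
```

View pics/z9b.png

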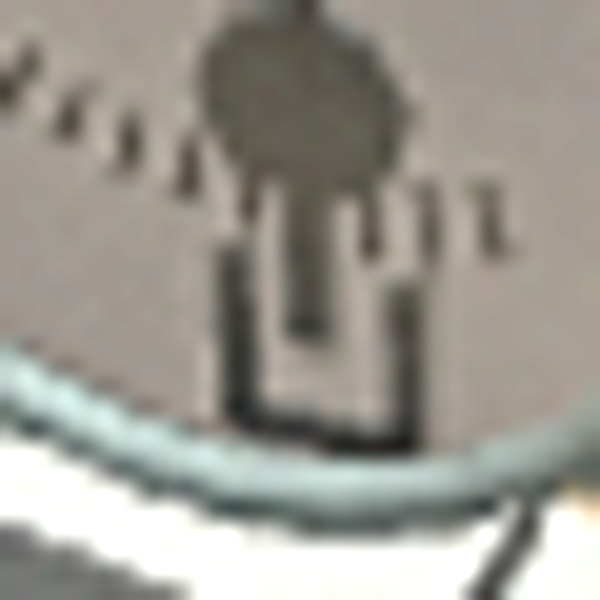

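The tip is about 1.5 mm (0.02 rad) short of the middle of the gap. I'll correct that and hold.

```bash
python3 -m crank '0 -1.4 0 -0.01 0 0 255;0 -2.9 0 -0.02 0 0 255;0 -2.9 0 -0.02 0 0 255;0 -2.9 0 -0.02 0 0 255;0 -2.9 0 -0.02 0 0 255;0 -2.9 0 -0.02 0 0 255;0 -2.9 0 -0.02 0 0 255;0 -2.9 0 -0.02 0 0 255;0 -2.9 0 -0.02 0 0 255;0 -2.9 0 -0.02 0 0 255;0 -2.9 0 -0.02 0 0 255;0 -2.9 0 -0.02 0 0 255'
python3 - <<'E'
from h import *
d=snap('scene','s10.png')
a=cv2.resize(d['pixels'][175:205,300:330],None,fx=20,fy=20,interpolation=2); a=cv2.convertScaleAbs(a,alpha=2);
b=cv2.resize(d['pixels'][130:250,245:365],None,fx=5,fy=5,interpolation=2)[:,::1]
cv2.imwrite('pics/z10.png',a[:,:,::-1]);cv2.imwrite('pics/z10b.png',b[:,:,::-1])
p,R=tool();print('foot est',p+R.apply([0,0,.129]),'stud',.5415,-.134,.11)
E
```

```text
time: 17.18
tool_pos: [0.5311, -0.1069, 0.2359]
tcp_rot: [2.862, 0.58, 0.07]
wrist_force: [-3.2, -1.9, 9.8]
width: 0.414
foot est [ 0.54271133 -0.13335281  0.11017879] stud 0.5415 -0.134 0.11
```

View pics/z10.png

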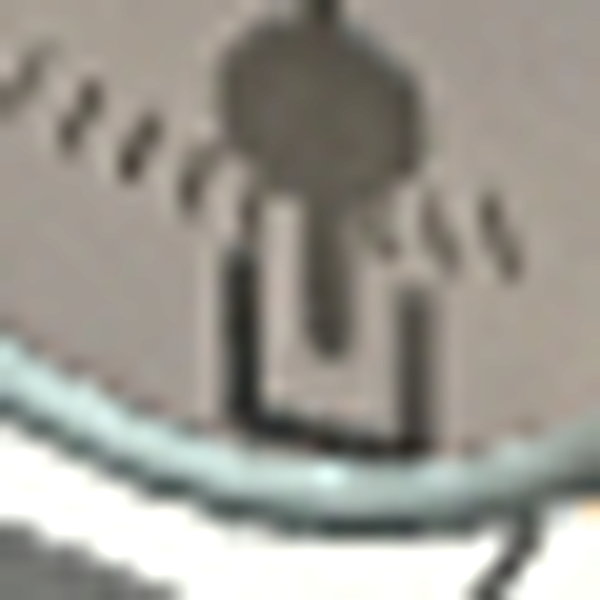

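View pics/z10b.png

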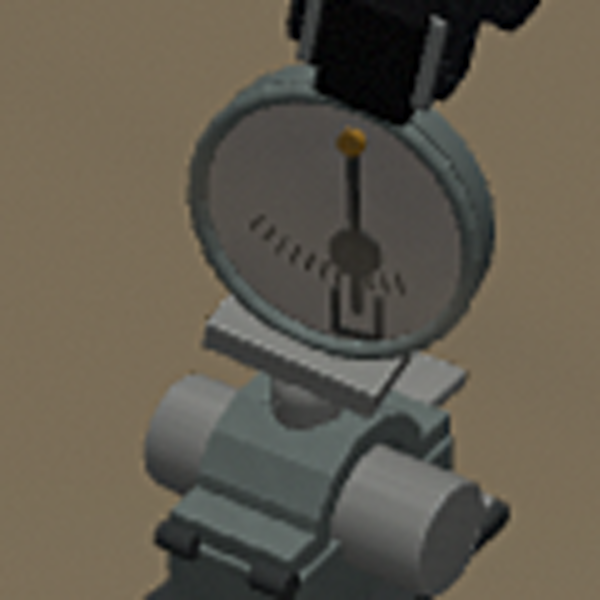

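The tip is at 330 between prongs at 242 and 415 in the zoomed picture, so it is centred. The foot is pressed on the stud and the shell is shut, so I'll hand in.

```bash
python3 -c "
from workcell import job
print(job.finish_job())"
```

```text
the job is handed in; nothing more can be done
None
```

I shut the clamp's upper shell, stood the gauge on the stud, rocked it about 0.22 rad onto the set mark, and handed the job in still gripping it. It took 17.2 s; the hand-in gave no verdict.

- **Shell:** pushing on the tab, the fingertips stopped at z = 0.060 m while the force rose to about 15 N. The pictures afterwards show the shell still shut.
- **Gauge:** it was gripped across y, and stood upright on the stud before rocking. The last estimate puts the foot's middle about 1.5 mm from the stud top. The force reading implies it presses on the stud with about 14 N.
- **Pointer:** the last picture shows the tip in the middle of the fork. In the 20× zoom it is at column 330, with the prongs at 242 and 415.
- **Disagreement:** before gripping I measured the mark at about 0.27 rad, but centring the pointer took only about 0.22 rad of rocking. I put this down to picture resolution and trusted the direct view of the tip in the gap.
- **Not checked:** I didn't measure the bush, wrench or tray at the end. No move went near them.

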